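# Refit the washed pre-filter panel in the bench dust extractor

## Robot

A 6-joint arm with a two-finger parallel gripper is mounted at the origin on the work surface. World frame = base frame: x ahead of the robot, y to its left, z up, the work surface at z = 0. Lengths are in m, angles in rad, forces in N, time in s.
With the tool pointing down it reaches from about 0.2 to 0.875 m from the base axis. Payload 3.4 kg.
Tool frame: the origin (TCP) lies between the finger pads; the fingertips stand 25 mm ahead of it and the grasp point (between the pads) lies 6 mm ahead of it (r.nose_length is the z of the fingertips in the tool frame, in m); z points along the fingers, x is the direction in which the jaws open and shut, and the axes are right-handed (so a half turn about z gives the same grasp; the last joint's range is limited). The gripper opens to 94 mm and grips with 3 to 60 N. Pads are 16 mm wide; open, the fingers measure 119 mm over their backs; the gripper's body (75 mm by 177 mm) begins 78 mm behind the grasp point.
Start: joints at [1.053, 0.276, 1.505, -0, 1.361, -0.121], TCP at [0.222, 0.53, 0.23] pointing down, gripper open.
Joint ranges: [-2.89, 2.89], [-0.75, 2.08], [0.22, 2.7], [-1.18, 4.32], [0.11, 2.71], [-2.7, 2.7]. Speed limits (rad/s): [2.57, 2.57, 3.14, 3.14, 3.14, 3.14].

## Interface

Orientations are given as a unit quaternion [w, x, y, z].
In Python, from plant import r, gripper_to, inverse_kinematics, vision, models, telemetry gives the robot as it stands. Calls block until the motion is done:
- r.move_to(position, orientation): joint-space move of the TCP to a pose.
- r.move_l(position, rot=None, vel=0.15, guard=None): straight line of the TCP; rot=None keeps the orientation; vel is the mean speed in m/s. With guard (N) it stops when the force on the tool has changed by that much, and returns True; else False.
- r.movej(angles): joint-space move.
- gripper_to(opening, f_grip=None): finger opening in m; f_grip is the grip in N (None keeps the last); returns when the fingers have stopped.
- r.hold(seconds).
- inverse_kinematics(position, orientation): joint angles nearest the present ones, or None.
- vision.snapshot(name): name is "scene" or "top" or "wrist"; returns the picture (420x560x3 uint8, red, green, blue); there is no depth.
- vision.get_calibration(name): a dict with "fx", "fy", "cx", "cy" (pixels), "position" and "orientation" of the camera in the world. Camera axes: x right, y down, z forward; pixel columns grow to the right and rows downward; lengths in m; the calibration is good to about 2 mm. A picture is of the moment at which its call begins: read the wrist's pose just before it. get_calibration takes no time and is no camera call; for the wrist camera it gives the pose at the moment of the call.
A pose or a line that the arm cannot do raises r.PlanningError and nothing moves.
- r.sign_off(): hands the job in, once; it reports no verdict.
Trained networks look in the newest picture that a camera, given by its name, has taken for a name from the list of things; names that differ only in an ending like _2 or _b are one class to them, and where a whole thing is asked for, a point or a joint stands for the part that bears it (a point fixed in the world has none). Each returns a list of dicts, best first, with "score" (0 to 1); they miss things now and then, are a little off and sometimes report something else, mostly with a low value. They report only what shows in the picture. A call takes as long as a camera call. They do not tell look-alikes from the thing itself.
- models.boxes_of(thing, camera): "at" ([x, y, z] in m, in world coordinates, good to about 4 mm: the middle of the surface that is visible of it).
- models.regions_of(thing, camera): "pixels" (420x560 bool, what is visible of it).
- models.mark_of(thing, camera): "at" ([x, y, z] in m, in world coordinates, good to about 4 mm: a listed point, or the origin of a listed thing).
Readings, each from a call of its own:
- telemetry.current_t(): time.
- telemetry.current_joints(): joint angles.
- telemetry.current_dq(): joint speeds.
- telemetry.current_joint_efforts(): joint torques, N m.
- telemetry.current_ee_pos(): TCP position.
- telemetry.current_tool_rot(): TCP orientation.
- telemetry.current_wrist_force(): force on the tool from outside, world axes, zero at the start.
- telemetry.current_torque(): the same for the moment, N m.
- telemetry.current_opening(): finger opening in m.
Only numpy, scipy, OpenCV 4.12 (cv2) and the standard library are available. Lean on these libraries where they do the work, as an engineer would, in place of code of your own. Each camera call takes 0.05 s, during which the arm holds its last target. There are 200 camera calls.

## Task

The washed metal filter panel is lying on the drip shelf: lift it over the shelf's front rail and refit it in the empty bay of the dust extractor, like its neighbour: flat, pull bar outward, lower edge fully home behind the lower lip, upper edge under the upper lip. Tilt it, push its upper edge up into the upper channel against the sprung strip until it stops firmly (the bay's loose frame shifts up a little first), lay it flat and bring it down until it is home. Do not disturb the other things on the bench.

Things in the scene. Friction and masses are not known exactly. Their poses are not given: they have to be found in the camera images.
- panel: Loose rigid filter panel to refit, 0.3 kg: aluminium frame, steel louvres, 140 (its x) x 170 (its y) x 8 mm thick, the same either way round. Origin: centre of its underside; z points out of its face, on which stands a black pull bar. Starts lying flat on the drip shelf, bar up.
- pull_bar (a point): Centre of the panel's pull bar, 27 mm above the panel's underside. The bar runs along the panel's y: 80 mm long, 12 mm thick (x), 18 mm high, its top 36 mm above the underside; free space of 10 mm between bar and panel face except at two feet, 8 mm wide, 36 mm either side of the middle.
- shelf: Drip shelf (fixed), slatted deck 60 mm above the bench, 200 (x) x 250 (y) mm. Origin on the bench under its middle; front is its -x side. Front retaining rail: top 86 mm above the bench; back rail and end boards: 76 mm.
- extractor: Low grey bench dust extractor (fixed), 404 mm wide, its flat top behind the bays 178 mm above the bench. Origin on the bench below the middle of the empty bay (whose seat lies about 125 mm higher); front is its -x side. The other bay, 188 mm to +y, holds an identical fitted panel.
- intake: Empty bay of the two-bay filter frame in the grey dust extractor's sloping top. The frame rides loosely in its guides: pushed or dragged it shifts along the slope, up to 10 mm between ends. Origin: where the panel's origin comes when home. z: outward normal; x: up the slope (25 degrees, away from the robot); y: level. Panel rests on ledges at z = 0; cheeks at y = +87 and -87 mm reach z = 15.
- upper_channel (a point): Mouth of the upper channel, at x = 60, z = 5 mm of the intake's axes. Floor z = 0 (flat from x = 46); lip from x = 60 up, underside z = 11.5, 3 mm thick, its 45 degree chamfer flaring to x = 54, z = 18. Inside, a sprung strip meets the panel edge at x = 69.5 and gives way to x = 83: 1.5 N at first, 10 N at x = 79. The loose frame shifts up at about 5 N, before the strip is pressed far enough.
- lower_channel (a point): Mouth of the lower channel, at x = -62, z = 5 mm of the intake's axes. Floor z = 0, end stop x = -70, lip over x = -70 to -62, underside z = 10, top z = 12. The panel's lower edge passes this lip only with its upper edge beyond x = 78; against the solid end (x = 83) it clears by 5 mm. Home: 8 mm under this lip, 10 mm under the upper one. Friction may hold it up the slope.
- sanding_block: Bystander: cork sanding block 110 x 62 x 34 mm, lying in front of the drip shelf.
- scraper: Bystander: scraper with a wooden handle, 170 mm long, lying in front of the extractor.
- vase: Bystander: plaster vase 135 mm tall, 84 mm across, at the back.
- bowl: Bystander: rubber mixing bowl 90 mm across, 60 mm tall, at the back.
- foot_cast: Bystander: plaster cast of a pedestal foot, 84 mm across, 78 mm tall, at the back.
- mould_half: Bystander: half of a plaster mould, 150 x 120 x 55 mm, right of the shelf.
- plaster_bat: Bystander: plain plaster slab 115 x 115 x 22 mm, to the right of the shelf; not the panel.
There are look-alikes about, which are no part of the job. What is shaped like the panel but orange is not meant.

How it is judged:
By the outcome, as a careful person would: the job done as asked, in the order asked, and still so for the second after the job is handed in, with the robot touching nothing.
It also fails if it takes over 61 s, if anything falls off the work surface, if the arm or the gripper's body presses on something with over 40 N, if the wrist force passes 120 N, or if a joint passes its speed limit or range.

## Working session

There is one attempt and no reset: what is moved stays moved. The work goes in short steps, each a Python script; the robot and the scene stay as the last script left them, time stands still between calls to the robot, and variables do not carry over. Pictures are saved under pics/ and viewed, about 8 in all and at most 12, crops included, and the job is handed in when it is done.

```bash
ls; mkdir -p pics; python3 - <<'E'
from plant import *
from plant import r,vision,models,telemetry
import cv2
for c in ("scene","top"):
    im=vision.snapshot(c); cv2.imwrite(f"pics/{c}0.png",im[:,:,::-1])
    k=vision.get_calibration(c); print(c,k)
    for t in ("panel","pull_bar","shelf","extractor","intake","upper_channel","lower_channel"):
        print(t,[(d["at"].round(4).tolist() if hasattr(d["at"],"round") else d["at"],round(d["score"],2)) for d in models.mark_of(t,c)])
print(telemetry.current_t(),telemetry.current_tool_rot())
E
```

```text
pics
scene {'fx': 460.6909954901224, 'fy': 460.6909954901224, 'cx': 281.14053869312687, 'cy': 213.60513820207632, 'position': array([1.2036211 , 0.20183745, 0.88245896]), 'orientation': array([-0.20975225,  0.49115019,  0.77412154, -0.33986957])}
panel [([0.5254, -0.3184, 0.0549], 0.96), ([0.1829, -0.3594, 0.0032], 0.84)]
pull_bar [([0.181, -0.3607, 0.0258], 0.87), ([0.5276, -0.3176, 0.0918], 0.68)]
shelf [([0.5222, -0.2976, -0.0009], 0.75)]
extractor []
intake [([0.5769, 0.1063, 0.1242], 0.68), ([0.6256, 0.1145, 0.1514], 0.49), ([0.7507, -0.0879, -0.0044], 0.31)]
upper_channel [([0.6287, 0.1139, 0.1541], 0.85)]
lower_channel [([0.5222, 0.0956, 0.1054], 0.95)]
top {'fx': 487.61170455718536, 'fy': 487.61170455718536, 'cx': 270.65197668573734, 'cy': 206.81827641860414, 'position': array([ 0.29758892, -0.18231918,  1.51503523]), 'orientation': array([ 0.0464283 , -0.70568427,  0.70574847, -0.04210956])}
panel [([0.5284, -0.3161, 0.0574], 0.98), ([0.1864, -0.3611, -0.0003], 0.61)]
pull_bar [([0.1827, -0.3596, 0.0248], 0.64), ([0.5278, -0.3193, 0.0919], 0.61)]
shelf []
extractor [([0.5757, 0.1027, 0.0037], 0.94)]
intake [([0.5788, 0.1032, 0.1238], 0.88), ([0.5299, -0.3151, 0.0635], 0.18)]
upper_channel [([0.6329, 0.113, 0.1548], 0.65)]
lower_channel [([0.5225, 0.092, 0.1072], 0.58)]
0.8 [-1.99145969e-05  8.32611931e-01  5.53856812e-01  6.98830531e-05]
```

View pics/scene0.png

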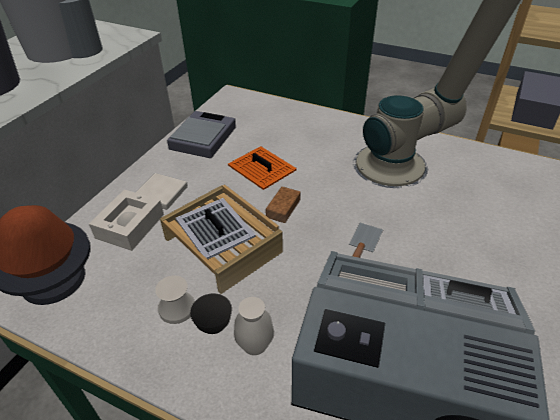

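View pics/top0.png

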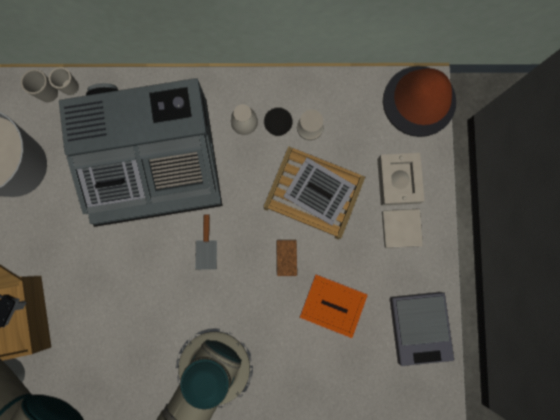

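The panel is the grey one on the slatted shelf: top view (318,190), scene view (214,225). The look-alikes are the orange panel at top (334,305), the fitted neighbour at top (112,183), and the plain bat at top (402,228). The grey one fits the description because it is lying on the shelf, bar up. The empty bay is at top (178,170). Next I'll take wrist close-ups of both, which also confirm the panel.

```bash
cat > h.py <<'E'
import numpy as np, cv2
from scipy.spatial.transform import Rotation as R
from plant import r, gripper_to, inverse_kinematics, vision, models, telemetry as T
def q(M):
    a=(M if isinstance(M,R) else R.from_matrix(M)).as_quat(); return a[[3,0,1,2]]
def rq(w): w=np.asarray(w); return R.from_quat(w[[1,2,3,0]])
FL=R.from_euler('x',np.pi)         # tool from panel-like frame (x same, z down)
def frame(yaw,pitch=0): return R.from_euler('z',yaw)*R.from_euler('y',-pitch)  # x up slope for pitch>0
def campose_in_tool():
    k=vision.get_calibration("wrist"); t=rq(T.current_tool_rot())
    return t.inv().apply(np.array(k["position"])-T.current_ee_pos()), t.inv()*rq(k["orientation"])
def project(k,P):
    c=rq(k["orientation"]).inv().apply(np.atleast_2d(P)-k["position"])
    return np.c_[k["fx"]*c[:,0]/c[:,2]+k["cx"],k["fy"]*c[:,1]/c[:,2]+k["cy"]]
E
python3 - <<'E'
from h import *
p,o=campose_in_tool(); print(p,o.as_matrix().round(3).tolist(), vision.get_calibration("wrist")["fx"])
import pickle
def look(tag,target,F,dist):
    tool=F*FL; cR=tool*o; cp=np.array(target)-cR.apply([0,0,dist]); tp=cp-tool.apply(p)
    print(tag,tp, inverse_kinematics(tp,q(tool)) is not None)
    r.move_to(tp,q(tool)); r.hold(.2)
    k=vision.get_calibration("wrist"); im=vision.snapshot("wrist"); cv2.imwrite(f"pics/{tag}.png",im[:,:,::-1]); pickle.dump(k,open(tag+".k","wb"))
    for t in (("panel","pull_bar") if tag[0]=="p" else ("intake","upper_channel","lower_channel")):
        print(t,[(np.round(d["at"],4).tolist(),round(d["score"],2)) for d in models.mark_of(t,"wrist")])
look("b1",[.577,.105,.13],frame(np.radians(7.6),np.radians(25)),.30)
print(T.current_t())
look("p1",[.5275,-.318,.07],frame(np.radians(-31)),.30)
print(T.current_t())
E
```

```text
[-1.19327264e-04 -7.14378407e-02 -1.53068868e-01] [[1.0, -0.0, -0.0], [0.0, 0.969, 0.246], [0.0, -0.246, 0.969]] 338.0303909611235
b1 [0.51917949 0.09981271 0.25486309] True
intake [([0.5771, 0.1063, 0.1268], 0.76)]
upper_channel [([0.6286, 0.1105, 0.1563], 0.59)]
lower_channel [([0.5184, 0.0986, 0.1039], 0.95)]
3.1
p1 [ 0.52896593 -0.31595792  0.20767567] True
panel [([0.5287, -0.3189, 0.0586], 0.62)]
pull_bar [([0.5246, -0.3154, 0.0868], 0.95), ([0.5687, -0.5701, 0.0007], 0.24)]
5.0
```

```bash
python3 - <<'E'
import cv2,numpy as np
a=cv2.imread("pics/b1.png");b=cv2.imread("pics/p1.png")
for n,i in(("b1v",a),("p1v",b)): cv2.imwrite(f"pics/{n}.png",cv2.resize(i,(800,600)))
E
```

```text
(no output)
```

View pics/b1v.png

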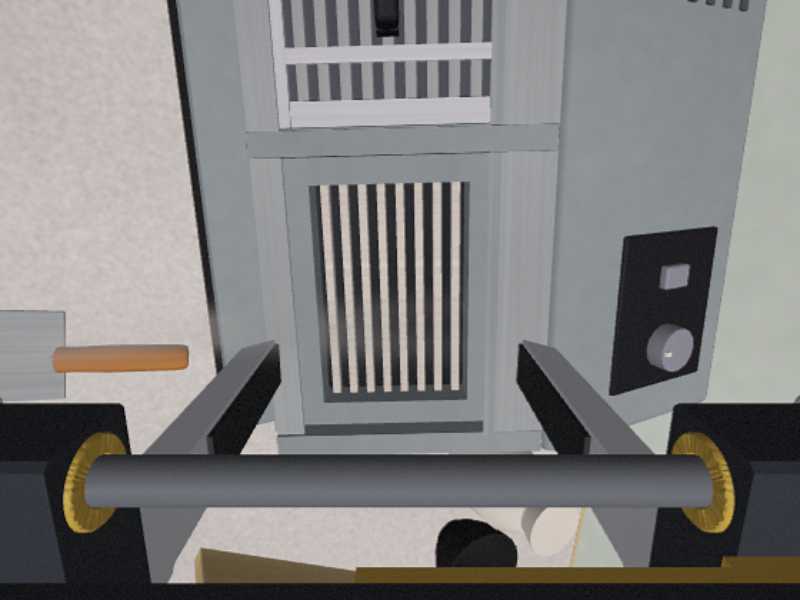

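View pics/p1v.png

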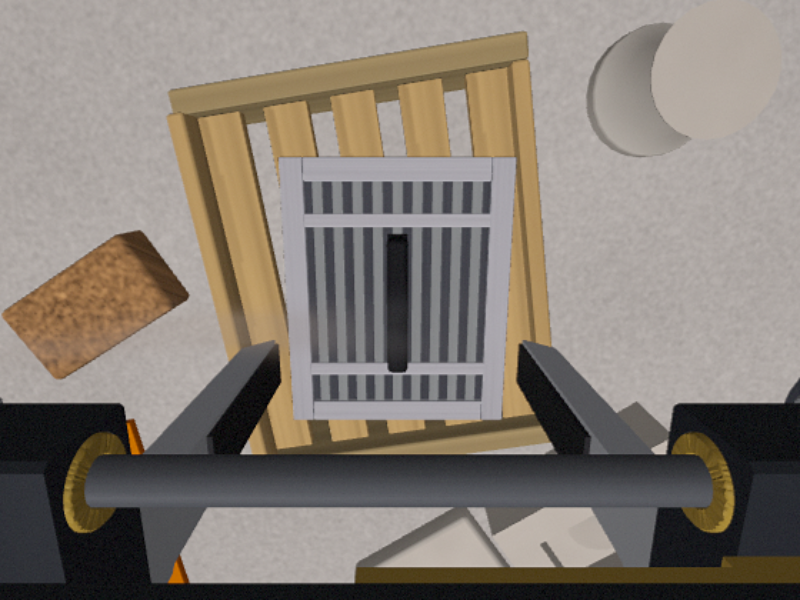

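Wrist views confirm the target: grey metal louvre panel on the wooden slats, bar at (397,303) in the 800 px view. The empty bay has its lower lip edge at u≈290, upper lip edge at u≈490, and cheeks at v≈155 and v≈432. Next I'll fit the panel corners and overlay the bay model.

```bash
cat > fit.py <<'E'
from h import *
import pickle
from scipy.optimize import least_squares
kp=pickle.load(open("p1.k","rb")); kb=pickle.load(open("b1.k","rb"))
g=cv2.imread("pics/p1.png",0)
c0=np.array([[280,157],[516,157],[501,418],[296,418]],np.float32)*.7
c=cv2.cornerSubPix(g,c0.copy().reshape(-1,1,2),(5,5),(-1,-1),(3,50,.01)).reshape(-1,2); print((c-c0).round(1).tolist())
def pp(v): return frame(v[3]).apply(np.array([[-70,85,8],[70,85,8],[70,-85,8],[-70,-85,8]])/1e3)+v[:3]
s=least_squares(lambda v:(project(kp,pp(v))-c).ravel(),[.5275,-.318,.06,np.radians(-31)],x_scale=[.01,.01,.01,.1])
print("panel free",s.x[:3].round(4),np.degrees(s.x[3]).round(2),"rms px",np.sqrt(np.mean(s.fun**2)).round(2))
s=least_squares(lambda v:(project(kp,pp([v[0],v[1],.06,v[2]]))-c).ravel(),[.5275,-.318,np.radians(-31)])
print("panel z=.06",s.x[:2].round(4),np.degrees(s.x[2]).round(2),np.sqrt(np.mean(s.fun**2)).round(2))
# tool yaw check of bar
E
python3 fit.py; cat > ov.py <<'E'
from h import *
import pickle,sys
kb=pickle.load(open("b1.k","rb")); im=cv2.imread("pics/b1.png")
x,y,z,yaw=.5775,.1045,.1253,np.radians(7.6)
x0,y0,w,h=155,90,270,235; S=600/h
S=min(800/w,600/h)
cr=cv2.resize(im[y0:y0+h,x0:x0+w],None,fx=S,fy=S,interpolation=cv2.INTER_CUBIC)
F=frame(yaw,np.radians(25))
def L(a,b,col):
    P=project(kb,F.apply(np.array([a,b])/1e3)+[x,y,z]); P=((P+.5-[x0,y0])*S).astype(int); cv2.line(cr,P[0].tolist(),P[1].tolist(),col,1); return P.tolist()
for X,Z,col in((60,11.5,(0,0,255)),(54,18,(0,160,255)),(46,0,(255,0,255)),(-62,12,(0,255,0)),(-70,12,(255,255,0))): print(X,L((X,-87,Z),(X,87,Z),col))
for Y in(87,-87): print(Y,L((-70,Y,15),(70,Y,15),(0,255,255)),L((-62,Y,0),(60,Y,0),(255,0,0)))
cv2.imwrite("pics/ov.png",cr)
E
python3 ov.py
```

```text
[[-2.799999952316284, 1.600000023841858], [0.699999988079071, 0.4000000059604645], [0.10000000149011612, 0.10000000149011612], [0.0, 0.0]]
panel free [ 0.5274 -0.3172  0.0561] -30.56 rms px 0.87
panel z=.06 [ 0.5277 -0.3167] -30.56 1.42
60 [[478, 545], [503, 47]]
54 [[464, 554], [488, 46]]
46 [[435, 529], [453, 49]]
-62 [[143, 545], [116, 47]]
-70 [[121, 545], [91, 47]]
87 [[88, 46], [538, 47]] [[124, 49], [496, 49]]
-87 [[119, 549], [507, 550]] [[149, 529], [472, 529]]
```

View pics/ov.png

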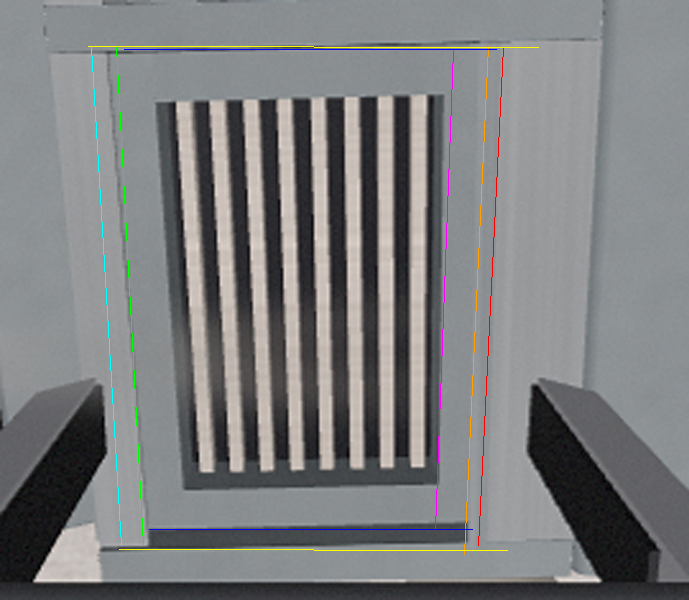

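```bash
cat > fit2.py <<'E'
from h import *
import pickle
from scipy.optimize import least_squares
lsd=cv2.createLineSegmentDetector(cv2.LSD_REFINE_ADV)
def refine(img,lines,tol=3.0):
    segs=lsd.detect(img)[0][:,0].reshape(-1,2,2); out=[]
    for a,b in lines:
        a,b=np.array(a,float),np.array(b,float); d=(b-a)/np.linalg.norm(b-a); n=np.array([-d[1],d[0]])
        pts=[]
        for s in segs:
            v=(s[1]-s[0]); l=np.linalg.norm(v)
            t=(s-a)@d
            if l>8 and abs(v@n)/l<.05 and np.all(abs((s-a)@n)<tol) and t.max()<np.linalg.norm(b-a)+4 and t.min()>-4:
                pts+=[s[0]+(s[1]-s[0])*u for u in np.linspace(0,1,max(2,int(l/5)))]
        out.append(np.array(pts)); print(len(pts), (np.mean((pts-a)@n).round(2),np.std((pts-a)@n).round(2)) if pts else "-")
    return out
def fit(k,obs,model,v0):
    def res(v):
        o=[]
        for P,(a,b,F,z0) in zip(obs,model(v)):
            if not len(P): continue
            A,B=project(k,np.array([a,b])/1e3@F.as_matrix().T+z0); d=(B-A)/np.linalg.norm(B-A)
            o.append((P-A)@np.array([-d[1],d[0]])/np.sqrt(len(P)))
        return np.concatenate(o)
    s=least_squares(res,v0,x_scale=.01,loss="soft_l1"); return s.x,[round(float(np.sqrt((e**2).sum())),2) for e in np.split(res(s.x),np.cumsum([len(P) for P in obs if len(P)])[:-1])]
kp=pickle.load(open("p1.k","rb")); kb=pickle.load(open("b1.k","rb"))
g=cv2.imread("pics/p1.png",0)
C=np.array([[280,157],[516,157],[501,418],[296,418]])*.7
print("panel lines"); obs=refine(g,[(C[i],C[(i+1)%4]) for i in range(4)])
Q=[[-70,85,8],[70,85,8],[70,-85,8],[-70,-85,8]]
m=lambda v:[(Q[i],Q[(i+1)%4],frame(v[3]),v[:3]) for i in range(4)]
v,e=fit(kp,obs,m,[.5275,-.318,.06,-.533]); print("panel",v[:3].round(4),np.degrees(v[3]).round(2),e)
m2=lambda v:[(Q[i],Q[(i+1)%4],frame(v[2]),np.r_[v[:2],.06]) for i in range(4)]
v,e=fit(kp,obs,m2,[.5275,-.318,-.533]); print("panel z60",v[:2].round(4),np.degrees(v[2]).round(2),e)
S=600/235; o=np.array([155,90])
un=lambda p:np.array(p)/S+o-.5
print("bay lines")
Lh=[((108,55),(146,545)),((474,50),(466,522)),((60,52),(590,40)),((148,546),(467,541)),((148,531),(467,523))]
obs=refine(cv2.imread("pics/b1.png",0),[(un(a),un(b)) for a,b in Lh],2)
obs=[P if len(P) else np.array([un(a),un(b)]) for P,(a,b) in zip(obs,Lh)]
M=[((-62,87,12),(-62,-87,12)),((54,87,18),(54,-87,18)),((-70,87,15),(70,87,15)),((-62,-87,15),(54,-87,15)),((-62,-87,0),(54,-87,0))]
for pit in (None,25):
    mb=lambda v:[(a,b,frame(v[3],np.radians(25) if pit else v[4]),v[:3]) for a,b in M]
    v,e=fit(kb,obs,mb,[.5775,.1045,.1253,.13]+([] if pit else [.436])); print("bay",v[:3].round(4),np.degrees(v[3:]).round(2),e)
E
python3 fit2.py
```

```text
panel lines
27 (np.float64(0.2), np.float64(0.04))
6 (np.float64(0.89), np.float64(0.2))
6 (np.float64(-0.56), np.float64(0.1))
10 (np.float64(-1.81), np.float64(0.01))
panel [ 0.5269 -0.3167  0.0563] -30.9 [0.07, 0.22, 0.13, 0.09]
panel z60 [ 0.5272 -0.3161] -30.64 [0.91, 1.01, 1.34, 0.9]
bay lines
37 (np.float64(0.43), np.float64(0.55))
0 -
68 (np.float64(0.18), np.float64(1.08))
0 -
24 (np.float64(-0.47), np.float64(0.08))
bay [0.5768 0.1047 0.1226] [ 9.39 25.64] [0.16, 0.2, 1.08, 0.64, 0.58]
bay [0.5768 0.1047 0.1225] [9.32] [0.15, 0.29, 1.07, 0.77, 0.55]
```

```bash
python3 - <<'E'
from h import *
import pickle
lsd=cv2.createLineSegmentDetector(cv2.LSD_REFINE_ADV)
def bp(k,uv,z):
    d=rq(k["orientation"]).apply(np.c_[(uv[:,0]-k["cx"])/k["fx"],(uv[:,1]-k["cy"])/k["fy"],np.ones(len(uv))]); p=np.array(k["position"]); return p+d*((z-p[2])/d[:,2])[:,None]
for c,f,k,Lmin in(("top","top0",vision.get_calibration("top"),.1),("scene","scene0",vision.get_calibration("scene"),.1),("wrist","b1",pickle.load(open("b1.k","rb")),.06)):
    print(c)
    for s in lsd.detect(cv2.imread(f"pics/{f}.png",0))[0][:,0].reshape(-1,2,2):
        P=bp(k,s,.13); v=P[1]-P[0]; v*=np.sign(v[1]); L=np.linalg.norm(v); m=P.mean(0)
        a=np.degrees(np.arctan2(-v[0],v[1]))
        if L>Lmin and abs(a-9)<6 and m[1]>-.15 and .4<m[0]<1: print(m[:2].round(3),L.round(3),a.round(2))
E
```

```text
top
[0.445 0.15 ] 0.366 9.29
[0.731 0.115] 0.107 9.62
[0.822 0.131] 0.108 9.4
[0.537 0.089] 0.131 9.34
[0.841 0.16 ] 0.225 9.29
[0.618 0.108] 0.136 9.31
[0.612 0.106] 0.132 9.23
[0.455 0.153] 0.364 9.3
[0.601 0.102] 0.132 9.3
[0.606 0.106] 0.131 9.18
[0.589 0.101] 0.132 9.44
[0.583 0.1  ] 0.128 9.29
[0.555 0.091] 0.128 9.4
[0.566 0.094] 0.132 9.39
[0.549 0.092] 0.128 9.36
[0.594 0.103] 0.128 9.18
[0.578 0.097] 0.132 9.36
[0.561 0.094] 0.131 9.36
[0.782 0.381] 0.108 9.41
[0.543 0.091] 0.12 9.34
[0.673 0.365] 0.107 9.17
[0.668 0.121] 0.185 9.32
[0.528 0.091] 0.135 9.28
[0.773 0.379] 0.104 9.17
[0.732 0.373] 0.104 9.37
[0.636 0.316] 0.195 9.26
[0.748 0.376] 0.1 9.31
[0.756 0.378] 0.104 9.6
[0.715 0.371] 0.107 8.87
[0.691 0.367] 0.103 9.49
[0.683 0.363] 0.103 9.2
[0.765 0.378] 0.104 9.26
[0.74  0.374] 0.104 9.48
[0.724 0.371] 0.107 9.3
[0.707 0.37 ] 0.107 9.47
[0.699 0.368] 0.104 9.27
[0.484 0.273] 0.149 8.95
[0.661 0.22 ] 0.39 9.3
scene
[0.773 0.116] 0.113 9.32
[0.5   0.275] 0.162 8.32
[0.572 0.105] 0.13 9.36
[0.697 0.368] 0.118 9.32
[0.714 0.371] 0.114 9.37
[0.73  0.374] 0.114 9.36
[0.
[... 498 characters left out ...]
t
[0.563 0.109] 0.129 9.28
[0.541 0.108] 0.126 9.27
[0.575 0.11 ] 0.13 9.27
[0.587 0.111] 0.134 9.29
[0.53  0.108] 0.122 9.28
[0.552 0.109] 0.126 9.28
[0.458 0.15 ] 0.181 9.25
[0.593 0.111] 0.134 9.26
[0.6   0.111] 0.135 9.28
[0.569 0.111] 0.13 9.23
[0.62  0.112] 0.14 9.29
[0.581 0.111] 0.131 9.26
[0.557 0.11 ] 0.127 9.25
[0.606 0.112] 0.137 9.24
[0.613 0.113] 0.138 9.32
[0.546 0.108] 0.125 9.24
[0.883 0.112] 0.131 9.22
[0.535 0.108] 0.124 9.23
[0.772 0.094] 0.131 9.33
[0.461 0.152] 0.178 9.28
[ 0.891 -0.13 ] 0.072 7.72
[0.525 0.104] 0.127 9.16
[0.626 0.109] 0.147 9.37
[0.892 0.185] 0.342 9.25
[0.673 0.265] 0.071 9.21
[0.692 0.148] 0.145 9.17
[0.509 0.112] 0.132 9.29
[0.7   0.132] 0.115 9.33
```

Panel: (0.5269, -0.3167), yaw -30.9°. Bay yaw is 9.3°, agreed by all three cameras. The wrist-camera fit puts the panel 3.7 mm below its known height, so I'll correct the bay height by the same amount. Now the grasp and carry.

```bash
cat >> h.py <<'E'
YB=np.radians(9.3); FB=frame(YB,np.radians(25)); OB=np.array([.5768,.1047,.1225])+FB.apply([0,0,.0037])
def bay(X,Z,tilt,Y=0.,h=.036):
    "TCP pose putting the panel's upper-bottom edge at intake (X,Y,Z) mm with its lower edge raised by tilt deg"
    Fp=frame(YB,np.radians(25-tilt)); return OB+FB.apply(np.array([X,Y,Z])/1e3)+Fp.apply([-.07,0,h]), q(Fp*FL)
def where(h=.036):
    "panel's upper-bottom edge in intake mm, per the TCP; wrist force in intake axes; time"
    Fp=rq(T.current_tool_rot())*FL.inv(); e=np.array(T.current_ee_pos())+Fp.apply([.07,0,-h])
    d=FB.inv()*Fp
    return "edge",(FB.inv().apply(e-OB)*1e3).round(1).tolist(),"tilt",np.degrees(d.as_rotvec()).round(1).tolist(),"F",FB.inv().apply(T.current_wrist_force()).round(1).tolist(),"open",round(T.current_opening()*1e3,1),"t",round(T.current_t(),1)
E
python3 - <<'E'
from h import *
F=frame(np.radians(-30.9)); tq=q(F*FL); P=np.array([.5269,-.3167,0])
r.move_to(P+[0,0,.14],tq)
print("g",r.move_l(P+[0,0,.096],vel=.08,guard=8),T.current_ee_pos())
gripper_to(0.0,60); r.hold(.2); print(where())
r.move_l(P+[0,0,.20],vel=.15); r.hold(.1); print(where(),T.current_torque())
a,qa=bay(50,50,6); print(inverse_kinematics(a,qa) is not None)
r.move_l([.345,-.25,.22],vel=.25)
cv2.imwrite("pics/c1.png",vision.snapshot("scene")[:,:,::-1])
r.move_to(a,qa); r.hold(.2); print(where())
k=vision.get_calibration("wrist"); 
w=vision.snapshot("wrist"); s=vision.snapshot("scene")
cv2.imwrite("pics/c2.png",cv2.hconcat([cv2.resize(w,(400,300)),cv2.resize(s[200:380,300:540],(400,300))])[:,:,::-1])
E
```

```text
g False [ 0.52727689 -0.31695936  0.09642876]
('edge', [-84.2, -453.1, -33.4], 'tilt', [-8.8, 23.9, -39.5], 'F', [-0.1, -0.7, -0.8], 'open', 11.2, 't', 7.5)
('edge', [-41.9, -452.2, 59.5], 'tilt', [-8.7, 24.1, -39.6], 'F', [-3.1, -0.4, -2.8], 'open', 11.2, 't', 8.4) [-0.04585185  0.1082746  -0.0364973 ]
True
('edge', [50.1, -1.1, 50.0], 'tilt', [-0.0, 6.0, -0.1], 'F', [-1.4, -0.3, -3.4], 'open', 11.4, 't', 11.1)
```

View pics/c2.png

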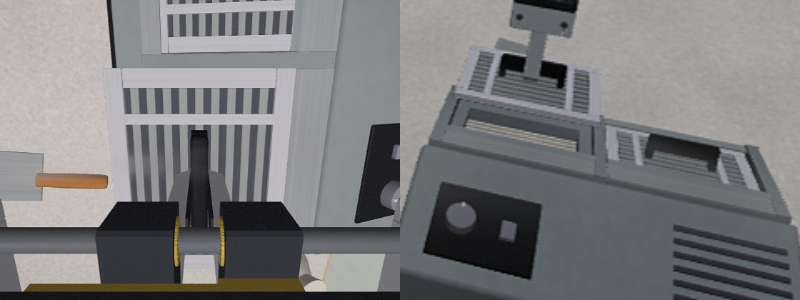

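The panel is held squarely: opening 11.2 mm, bar at wrist view (200,165). It hovers above the bay, upper edge toward the upper lip. Next I'll lower it to touch the channel floor.

```bash
python3 - <<'E'
from h import *
r.hold(.2); print(where())
a,qa=bay(50,18,6,1.0); print(r.move_l(a,vel=.06,guard=8)); print(where())
a,qa=bay(50,-6,6,1.0); print(r.move_l(a,vel=.02,guard=3)); print(where())
r.hold(.2); print(where())
E
```

```text
('edge', [50.0, -0.3, 50.1], 'tilt', [-0.0, 6.0, -0.0], 'F', [-1.7, 0.3, -3.6], 'open', 11.4, 't', 11.4)
False
('edge', [49.9, 1.0, 17.7], 'tilt', [0.0, 6.0, 0.0], 'F', [-2.4, 0.3, -3.1], 'open', 11.3, 't', 12.1)
True
('edge', [49.1, 1.0, -1.5], 'tilt', [0.0, 6.1, 0.0], 'F', [-0.8, -0.1, 5.2], 'open', 11.4, 't', 13.0)
('edge', [48.4, 1.0, -1.5], 'tilt', [0.0, 6.2, 0.0], 'F', [-0.8, -1.1, 6.8], 'open', 11.5, 't', 13.2)
```

```bash
python3 - <<'E'
from h import *
a,qa=bay(49.5,-0.8,5.5,0.); r.move_l(a,rot=qa,vel=.03); r.hold(.15); print(where())
for X,g in((66,7),(76,9),(84,12),(92,14),(100,17)):
    a,_=bay(X,-0.8,5.5,0.); s=r.move_l(a,vel=.03,guard=g); print(X,s,where())
    if s: break
E
```

```text
('edge', [49.4, 0.1, -0.7], 'tilt', [0.0, 5.5, -0.0], 'F', [-1.5, 0.9, 4.1], 'open', 11.7, 't', 13.6)
66 True ('edge', [62.9, -0.2, -1.8], 'tilt', [-0.0, 5.6, 0.0], 'F', [-0.2, -2.1, 3.2], 'open', 11.1, 't', 14.1)
```

```bash
python3 - <<'E'
from h import *
r.hold(.2); print(where(), T.current_torque())
w=vision.snapshot("wrist"); s=vision.snapshot("scene")
cv2.imwrite("pics/c3.png",cv2.hconcat([cv2.resize(w,(400,300)),cv2.resize(s[220:355,330:510],(400,300),interpolation=cv2.INTER_CUBIC)])[:,:,::-1])
E
```

```text
('edge', [60.4, -0.1, -2.0], 'tilt', [-0.0, 5.8, 0.0], 'F', [-1.1, -1.4, 2.7], 'open', 11.4, 't', 14.2) [-0.4281918   0.05644507 -0.12966467]
```

View pics/c3.png

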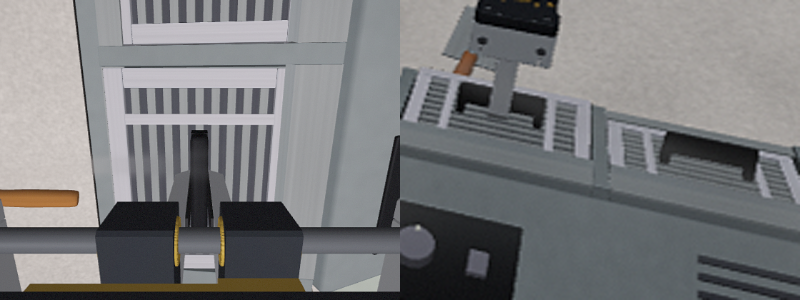

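The panel's upper edge is now under the upper lip, between the cheeks, with the lower edge raised. The guard tripped on the easing floor load, not on a stop. Pushing on.

```bash
python3 - <<'E'
from h import *
for X,g in((68,9),(76,10),(84,13),(92,15),(100,18)):
    a,qa=bay(X,-0.8,5.5,0.); s=r.move_l(a,rot=qa,vel=.03,guard=g); print(X,s,where())
    if s: break
E
```

```text
68 False ('edge', [66.0, 0.5, -1.6], 'tilt', [0.1, 5.7, -0.0], 'F', [-4.7, 0.6, -2.0], 'open', 11.2, 't', 14.8)
76 False ('edge', [73.5, 0.5, -1.6], 'tilt', [0.1, 5.8, -0.0], 'F', [-6.2, 1.0, -0.3], 'open', 11.4, 't', 15.2)
84 False ('edge', [80.5, 0.5, -1.7], 'tilt', [0.1, 5.9, 0.0], 'F', [-6.6, 0.7, 0.9], 'open', 11.5, 't', 15.6)
92 False ('edge', [84.5, 0.6, -2.1], 'tilt', [0.1, 6.3, 0.0], 'F', [-12.3, -0.7, 6.3], 'open', 11.4, 't', 16.0)
100 False ('edge', [88.2, 0.7, -2.5], 'tilt', [0.1, 6.7, 0.1], 'F', [-17.7, -1.6, 11.7], 'open', 11.5, 't', 16.4)
```

```bash
python3 - <<'E'
from h import *
r.hold(.2);print(where())
for X in(105,110,115):
    a,qa=bay(X,-0.8,5.5,0.); s=r.move_l(a,rot=qa,vel=.03,guard=15); r.hold(.1); print(X,s,where())
    if T.current_wrist_force()@FB.apply([1,0,0])<-26: break
E
```

```text
('edge', [88.2, 0.7, -2.4], 'tilt', [0.1, 6.7, 0.1], 'F', [-18.1, -1.6, 12.4], 'open', 11.6, 't', 16.6)
105 False ('edge', [87.8, 0.9, -3.1], 'tilt', [0.1, 7.3, 0.1], 'F', [-24.7, -3.0, 17.5], 'open', 11.7, 't', 17.0)
110 False ('edge', [87.6, 1.0, -3.9], 'tilt', [0.1, 7.8, 0.1], 'F', [-30.8, -3.7, 21.6], 'open', 11.7, 't', 17.5)
```

The edge has stalled at 88 mm while the push rose to 30 N, so it is firmly on the solid end and the frame is shifted up. Next I'll ease the push a little and lay the panel flat.

```bash
python3 - <<'E'
from h import *
for X,t,z in((100,5,-.8),(98,3.5,-.8),(98,2,-.9),(98,1,-1),(98,0,-1.2)):
    a,qa=bay(X,z,t,0.); s=r.move_l(a,rot=qa,vel=.03,guard=18); r.hold(.1); print(t,s,where())
    if s: break
w=vision.snapshot("wrist"); s=vision.snapshot("scene")
cv2.imwrite("pics/c4.png",cv2.hconcat([cv2.resize(w,(400,300)),cv2.resize(s[220:355,330:510],(400,300),interpolation=cv2.INTER_CUBIC)])[:,:,::-1])
E
```

```text
5 True ('edge', [82.3, 0.9, -3.5], 'tilt', [0.1, 7.0, 0.1], 'F', [-7.9, -2.1, 8.5], 'open', 11.7, 't', 17.9)
```

View pics/c4.png

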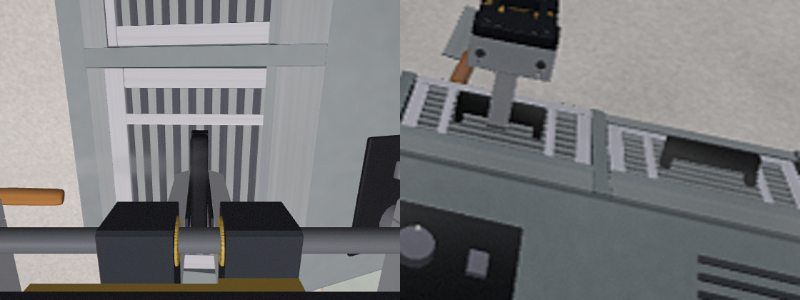

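```bash
python3 - <<'E'
from h import *
for X,t,z in((104,5,-.8),(102,3.5,-.6),(101,2,-.5),(100,1,-.5),(100,0,-.5)):
    a,qa=bay(X,z,t,0.); s=r.move_l(a,rot=qa,vel=.04,guard=35); r.hold(.1); print(t,s,where())
    if s: break
E
```

```text
5 False ('edge', [87.9, 0.8, -3.3], 'tilt', [0.1, 6.7, 0.1], 'F', [-22.8, -1.4, 13.9], 'open', 11.6, 't', 18.7)
3.5 False ('edge', [88.0, 0.9, -3.1], 'tilt', [0.1, 4.9, 0.1], 'F', [-20.5, -1.4, 11.9], 'open', 11.9, 't', 19.1)
2 False ('edge', [88.3, 0.9, -3.0], 'tilt', [0.1, 3.3, 0.1], 'F', [-19.6, -2.2, 10.0], 'open', 11.2, 't', 19.4)
1 False ('edge', [88.5, 0.8, -3.0], 'tilt', [0.1, 2.2, 0.1], 'F', [-17.5, -2.9, 9.4], 'open', 11.7, 't', 19.8)
0 False ('edge', [88.5, 0.9, -3.0], 'tilt', [0.1, 1.2, 0.1], 'F', [-17.5, -2.2, 10.4], 'open', 11.5, 't', 20.1)
```

```bash
python3 - <<'E'
from h import *
for X,t,z in((99,-1.0,-.8),(98,-1.8,-1.)):
    a,qa=bay(X,z,t,0.); s=r.move_l(a,rot=qa,vel=.04,guard=35); r.hold(.15); print(t,s,where(),FB.inv().apply(T.current_torque()).round(2))
w=vision.snapshot("wrist"); s=vision.snapshot("scene")
cv2.imwrite("pics/c5.png",cv2.hconcat([cv2.resize(w,(400,300)),cv2.resize(s[220:355,330:510],(400,300),interpolation=cv2.INTER_CUBIC)])[:,:,::-1])
E
```

```text
-1.0 False ('edge', [89.0, 0.9, -1.7], 'tilt', [0.1, 0.0, 0.1], 'F', [-17.1, -2.7, 21.5], 'open', 11.4, 't', 20.5) [-0.52  3.75  0.05]
-1.8 False ('edge', [89.5, 0.9, -0.6], 'tilt', [0.1, -1.0, 0.1], 'F', [-16.9, -3.1, 28.7], 'open', 11.3, 't', 20.9) [-0.51  3.95  0.04]
```

View pics/c5.png

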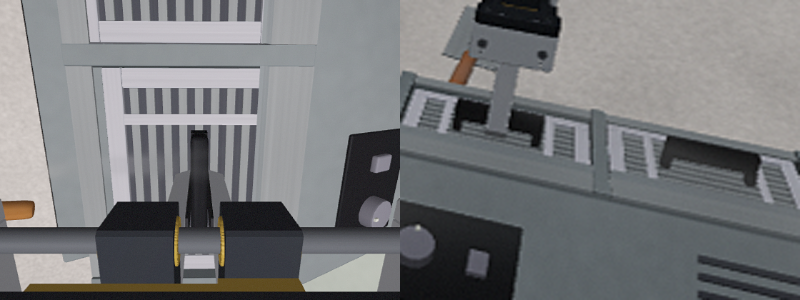

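It now lies flat (Fz rose as it met the ledges), and a gap to the lower lip is visible at wrist (100,150). Next I'll slide it down the slope with a light press.

```bash
python3 - <<'E'
from h import *
for X in(92,86,80,76,72,68,64,60,56,52):
    a,qa=bay(X,-1.0,-.5,0.2); s=r.move_l(a,rot=qa,vel=.04,guard=35); r.hold(.08); print(X,s,where())
    if FB.inv().apply(T.current_wrist_force())[0]>13: break
E
```

```text
92 False ('edge', [84.8, 0.8, -2.0], 'tilt', [0.1, 0.2, 0.1], 'F', [-13.2, -2.0, 12.0], 'open', 11.5, 't', 21.4)
86 False ('edge', [82.2, 0.7, -1.6], 'tilt', [0.0, -0.1, 0.0], 'F', [-7.5, 0.1, 6.0], 'open', 11.4, 't', 21.8)
80 False ('edge', [77.9, 0.7, -1.3], 'tilt', [0.0, -0.3, 0.0], 'F', [-5.5, 0.8, 4.5], 'open', 11.2, 't', 22.2)
76 False ('edge', [75.5, 0.4, -1.1], 'tilt', [0.0, -0.4, -0.0], 'F', [-4.1, 1.6, 1.8], 'open', 11.6, 't', 22.5)
72 False ('edge', [72.9, 0.3, -0.7], 'tilt', [0.0, -0.6, -0.0], 'F', [-1.1, 3.1, 0.8], 'open', 11.5, 't', 22.8)
68 False ('edge', [67.9, 0.1, -0.9], 'tilt', [-0.0, -0.5, 0.0], 'F', [-0.6, 2.9, 2.1], 'open', 11.3, 't', 23.2)
64 False ('edge', [66.3, 0.0, -0.3], 'tilt', [-0.0, -0.7, -0.0], 'F', [4.6, 3.3, -0.3], 'open', 11.4, 't', 23.5)
60 False ('edge', [66.2, -0.1, 0.9], 'tilt', [-0.0, -1.1, -0.0], 'F', [8.3, 4.1, -0.4], 'open', 11.5, 't', 23.8)
56 False ('edge', [66.2, -0.2, 1.9], 'tilt', [-0.1, -1.5, -0.1], 'F', [14.0, 8.3, -2.9], 'open', 11.3, 't', 24.2)
```

It stalled 22 mm below the solid end: 13 mm of channel travel plus about 9 mm of frame shift. That means home; a block on the lip would have allowed at most 15 mm. Next: relax, release, back off and look.

```bash
python3 - <<'E'
from h import *
import pickle
a,qa=bay(66,-1.3,0,0); r.move_l(a,rot=qa,vel=.04); r.hold(.15); print(where())
gripper_to(.05); r.hold(.1); print(where())
p=np.array(T.current_ee_pos())
r.move_l(p+FB.apply([0,0,.06]),vel=.1)
cp,o=campose_in_tool()
tool=FB*FL; tp=np.array([.577,.105,.13])-(tool*o).apply([0,0,.30])-tool.apply(cp)
gripper_to(.094); r.move_to(tp,q(tool)); r.hold(.2)
pickle.dump(vision.get_calibration("wrist"),open("d1.k","wb"))
w=vision.snapshot("wrist"); cv2.imwrite("pics/d1.png",w[:,:,::-1])
cv2.imwrite("pics/d1v.png",cv2.resize(w[0:330,120:440],(776,600*4//3) if 0 else (582,600),interpolation=cv2.INTER_CUBIC)[:,:,::-1])
print([(np.round(d["at"],4).tolist(),round(d["score"],2)) for d in models.mark_of("panel","wrist")],[(np.round(d["at"],4).tolist(),round(d["score"],2)) for d in models.mark_of("intake","wrist")],T.current_t())
E
```

```text
('edge', [66.2, -0.3, -1.4], 'tilt', [-0.0, -0.0, -0.0], 'F', [3.3, 1.7, -3.4], 'open', 11.5, 't', 24.7)
('edge', [66.0, 0.0, -1.3], 'tilt', [0.0, 0.0, -0.0], 'F', [0.1, 0.2, 0.9], 'open', 49.9, 't', 25.6)
[([0.574, 0.1019, 0.1231], 0.9)] [] 27.8167
```

View pics/d1v.png

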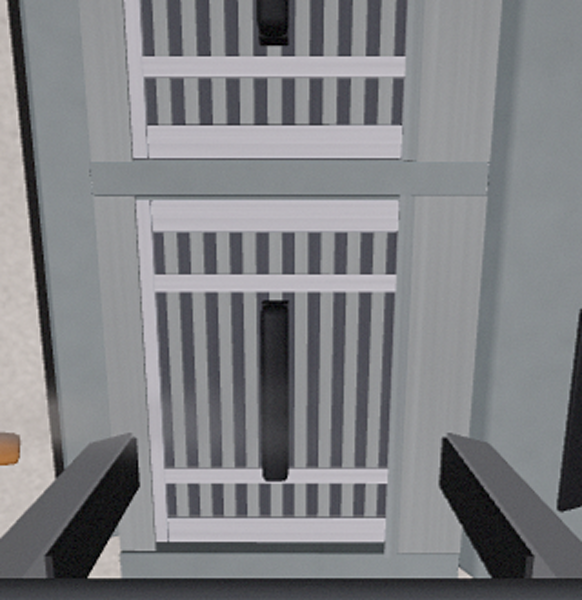

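The panel sits like its neighbour: visible lower frame strip about 14 px against 13 px, bar in line, between the cheeks. One numeric check of the bystanders, then I'll hand in.

```bash
python3 - <<'E'
from h import *
import pickle
from fit2 import lsd
k=pickle.load(open("d1.k","rb")); N=FB.as_matrix()[:,2]
X={}
for s in lsd.detect(cv2.imread("pics/d1.png",0))[0][:,0].reshape(-1,2,2):
    d=rq(k["orientation"]).apply(np.c_[(s[:,0]-k["cx"])/k["fx"],(s[:,1]-k["cy"])/k["fy"],np.ones(2)])
    P=k["position"]+d*((OB+N*.004-k["position"])@N/(d@N))[:,None]; p=FB.inv().apply(P-OB)*1e3
    if abs(np.diff(p[:,0]))[0]<2 and abs(np.diff(p[:,1]))[0]>20 and abs(p[:,0].mean())<75: X.setdefault("ours" if p[:,1].mean()<94 else "nb",[]).append(round(float(p[:,0].mean()),1))
for n in X: print(n,sorted(X[n]))
a=cv2.imread("pics/top0.png"); b=vision.snapshot("top")[:,:,::-1].copy(); cv2.imwrite("pics/top1.png",b)
d=(cv2.absdiff(a,b).max(2)>40).astype(np.uint8); n,_,st,_=cv2.connectedComponentsWithStats(cv2.dilate(d,np.ones((5,5))))
print([s.tolist() for s in st[1:] if s[4]>60]); print(where())
E
```

```text
panel lines
27 (np.float64(0.2), np.float64(0.04))
6 (np.float64(0.89), np.float64(0.2))
6 (np.float64(-0.56), np.float64(0.1))
10 (np.float64(-1.81), np.float64(0.01))
panel [ 0.5269 -0.3167  0.0563] -30.9 [0.07, 0.22, 0.13, 0.09]
panel z60 [ 0.5272 -0.3161] -30.64 [0.91, 1.01, 1.34, 0.9]
bay lines
37 (np.float64(0.43), np.float64(0.55))
0 -
68 (np.float64(0.18), np.float64(1.08))
0 -
24 (np.float64(-0.47), np.float64(0.08))
bay [0.5768 0.1047 0.1226] [ 9.39 25.64] [0.16, 0.2, 1.08, 0.64, 0.58]
bay [0.5768 0.1047 0.1225] [9.32] [0.15, 0.29, 1.07, 0.77, 0.55]
ours [-74.1, -67.2, -61.0, -60.9, -55.8, -49.7, -43.8, -37.7, -31.8, -25.7, -19.8, -13.0, -9.6, 3.0, 10.3, 16.3, 22.4, 28.2, 34.4, 40.2, 46.4, 51.0]
nb [-67.1, -60.9]
[[0, 150, 210, 270, 15934], [283, 156, 71, 66, 2841], [102, 192, 51, 20, 443], [0, 292, 27, 38, 676], [200, 338, 39, 20, 357], [208, 350, 38, 52, 719], [205, 406, 13, 14, 123]]
('edge', [73.4, 3.0, 103.7], 'tilt', [0.0, 0.1, -0.0], 'F', [0.4, -0.7, 0.3], 'open', 94.2, 't', 27.9)
```

View pics/top1.png

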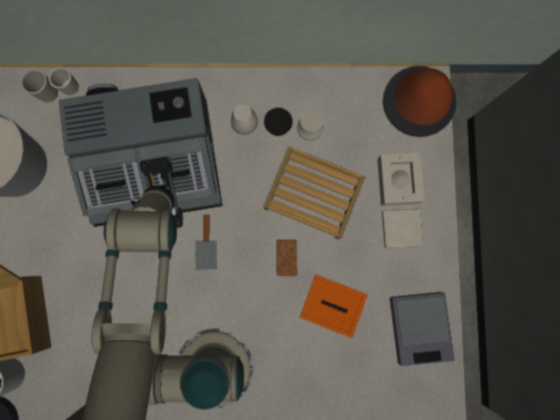

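The shelf is empty and the bystanders are unmoved: nothing changed in the picture apart from the arm, the panel and the neighbour's frame area. Our panel's edge lines (-67.2, -61.0 mm) match the neighbour's (-67.1, -60.9 mm).

```bash
python3 - <<'E'
from h import *
r.sign_off(); print(T.current_t())
E
```

```text
the job is handed in; nothing more can be done
the job is handed in; nothing more can be done
```

The filter panel is refitted in the empty bay, and the job was handed in at about 28 s of the 61 s allowed. I gripped it by its pull bar, lifted it over the front rail and pushed its upper edge under the upper lip until it stopped firmly. I then laid it flat and slid it down until it stalled at home.

**Last checks:**
- **Fit:** the lower-edge lines match the fitted neighbour's to 0.1 mm (-67.2 and -61.0 mm against -67.1 and -60.9 mm). The slide down from the solid end was 22 mm, which fits 13 mm of channel plus about 9 mm of frame shift.
- **Bystanders:** before-and-after top pictures show no change in any of them. The arm hides part of the bench in front of the extractor.
- **Robot:** it was clear of everything, with the wrist force near zero.

**What disagreed or went wrong:**
- **Camera height:** the wrist camera put the panel about 3.7 mm too low. I corrected the bay height by that amount, and floor contact then came 1.5 mm lower than predicted.
- **Force guard:** it stopped the arm early twice when the load eased. The second time the panel slipped back about 5 mm, so I pushed it to the firm stop again before laying it flat.
- **Network check:** the network did not report the intake in the last picture, so I relied on the line comparison with the neighbour.

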